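# Bring the cone to the magnifier on the sample turntable

### The job

The small turntable carries three turned steel samples. By gently pushing one or more of its black upright pegs, without gripping them, turn it until the cone-shaped sample is exactly in line with the yellow arrow on the stand; then push the red pin on the magnifier's arm to swing the lens in until it is centred over the cone. Do not touch or lift the samples, leave them standing in their blue nests, and leave the other tools on the bench alone.

Things in the scene. Friction and masses are not known exactly. Their poses are not given: they have to be found in the camera images.
- axis_point (a point): point on the vertical turning axis of the turntable, at the height of the platter's top face (26 mm above the bench). Three steel arms (10 mm wide, top 26 mm above the bench) reach out from under the platter, 120 degrees apart, each with an upright black peg 85 mm from the axis
- peg_1 (a point): centre of the round head (15 mm across, its top about 72 mm above the bench) of a black upright peg at the end of a turntable arm; this point lies 64 mm above the bench, 85 mm from the axis, and the peg below it is 12 mm thick down to the arm at 26 mm. The three pegs are alike
- peg_2 (a point): the same point of the second peg, 120 degrees on (counter-clockwise from above)
- peg_3 (a point): the same point of the third peg
- view_spot (a point): the inspection spot, fixed to the stand: 37 mm from the turntable's axis on the line of the yellow arrow, 26 mm above the bench. The arrow (25 mm long, flat, on the stand's grey tongue just outside the platter) points at the axis. The cone's centre has to come over this spot
- cone_center (a point): centre of the cone-shaped steel sample (22 mm across its foot, narrowing upward, 26 mm high), loose in one of the three nests; this point is half-way up, 39 mm above the bench. Its z axis points up
- bush_1_center (a point): centre of a stepped steel bush with a thick body (24 mm across, 22 mm high), loose in another nest, 37 mm above the bench; not to be touched. Its z axis points up
- bush_2_center (a point): centre of a flanged steel bush (28 mm across, 20 mm high), loose in the third nest, 36 mm above the bench; not to be touched. Its z axis points up
- post_point (a point): point on the vertical axis of the steel magnifier post, 85 mm above the bench (mid-height of the magnifier's arm); the post stands 145 mm from the turntable's axis on the line of the yellow arrow, with the magnifier's black hub on top (top 93 mm above the bench)
- lens_center (a point): centre of the magnifier lens (glass in a black ring 48 mm across, 9 mm thick, underside 80 mm above the bench, so it passes over pegs and samples), 108 mm from the post's axis on the end of an aluminium arm (10 mm wide, from 81 to 89 mm above the bench)
- lens_pin (a point): centre of the red ball (13 mm across, top 128 mm above the bench) of the upright red pin on the magnifier's arm, 66 mm from the post's axis; the pin below it is 10 mm thick down to the arm at 89 mm. Pushing it takes under 2 N and the arm stays where it is left
- magnifier (a joint): swing of the magnifier's arm about its post, rad: 0 = lens over the inspection spot; grows as the arm swings out clockwise from above. It starts swung out, 1.0 to 1.5; it has no stop or catch at 0
- platter (a joint): turn of the platter from where it started, rad, counter-clockwise from above positive; no stops within reach. The platter is aluminium, 112 mm across, 8 mm thick, and turns with light friction (under 2 N at a peg), staying where it is left. Three blue nest rings (38 mm across, 6 mm high) stand on it 37 mm from the axis, half-way between the arms
- micrometer: outside micrometer with a blue bow, 60x154x16 mm, lying loose on the bench to the robot's right; bystander
- screwdriver_red: screwdriver with a red handle, 171 mm long, lying loose on the bench to the robot's left; bystander
- stand: the grey stand (round foot 128 mm across, 17 mm high) fixed to the bench; origin on the turntable's axis at the bench, x towards the magnifier post along the arrow's line, z up

How it is judged:
By the outcome, as a careful person would: the job done as asked, in the order asked, and still so for the second after the job is handed in, with the robot touching nothing.
It also fails if it takes over 72 s, if anything falls off the work surface, if the arm or the gripper's body presses on something with over 40 N, if the wrist force passes 120 N, or if a joint passes its speed limit or range.

### The arm

A 6-joint arm with a two-finger parallel gripper is mounted at the origin on a cart in front of the work surface, level with it; the furniture and walls round the work are solid. World frame = base frame: x ahead of the robot, y to its left, z up, the work surface at z = 0. Lengths are in mm, angles in rad, forces in N, time in s.
With the tool pointing down it reaches from about 350 to 925 mm from the base axis. Payload 6.4 kg.
Tool frame: the origin (TCP) lies midway between the tips of the shut fingers; the grasp point (between the pads) lies 19 mm behind it (manip.tcp_to_grasp is the distance from the TCP to the grasp point, in mm); z points along the fingers, y is the line along which they close (so a half turn about z gives the same grasp; the last joint's range is limited). The gripper opens to 94 mm and grips with 3 to 60 N. Pads are 16 mm wide; open, the fingers measure 119 mm over their backs; the gripper's body (75 mm by 177 mm) begins 78 mm behind the grasp point.
Start: joints at [-0.174, 0.245, 1.558, -0, 1.339, -0.174], TCP at [650.011, 0.004, 205.455] pointing down, gripper open.
Joint ranges: [-3.13, 3.13], [-1.02, 2.26], [0.13, 2.54], [-0.95, 4.09], [0.21, 2.88], [-2.74, 2.74]. Speed limits (rad/s): [2.57, 2.57, 3.14, 3.14, 3.14, 3.14].

### API

Orientations are given as [roll, pitch, yaw] about the fixed x, y, z axes, in that order (R = Rz(yaw) Ry(pitch) Rx(roll)).
In Python, from bench import read_state, imaging, sign_off, manip gives the robot as it stands. The module is installed in compiled form; this text tells all that it offers.
- The arm moves only by the tool send_rows, never from a script. Its argument "moves" is text: rows parted by semicolons, each of 7 numbers parted by spaces: the shift along the world's x, y, z in cm, then the turn, a rotation vector about the world's x, y, z in degrees, then the closure, from 0 (fully open) to 1 (shut). A call has 1 to 20 rows; each row shifts and turns the commanded pose from where the row before left it; what a row does not reach is not made up. A row lasts 1/10 s, in which the tool goes at most 50 mm and 8.59 degrees, less where a joint would pass 70% of its speed; a pose out of reach is approached as far as the arm can. A call with a gripper value outside its range is refused whole. The fingers move at their own pace and stop on an object; "squeeze" is the grip in N (left out, the last holds). Time passes only in rows, so rows that do not move let the fingers close. It gives the time, the measured TCP pose, the force and the opening at its end, in the units of the state.
- read_state(): the state, without advancing time (a new reading comes with each control period).
- imaging.camera(name): name is "scene" or "side" or "wrist"; returns the picture (480x640x3 uint8, red, green, blue); there is no depth.
- imaging.calibration(name): a dict with "intrinsics" (3x3 intrinsics, pixels), "R" (3x3) and "t" (3): a world point X has camera coordinates R X + t. Camera axes: x right, y down, z forward; pixel columns grow to the right and rows downward; lengths in mm; the calibration is good to about 2 mm. A picture is of the moment at which its call begins: read the wrist's pose just before it. calibration takes no time and is no camera call; for the wrist camera it gives the pose at the moment of the call.
- sign_off(): hands the job in, once; it reports no verdict.
Trained networks look in the newest picture that a camera, given by its name, has taken for a name from the list of things; names that differ only in an ending like _2 or _b are one class to them, and where a whole thing is asked for, a point or a joint stands for the part that bears it (a point fixed in the world has none). Each returns a list of dicts, best first, with "p" (0 to 1); they miss things now and then, are a little off and sometimes report something else, mostly with a low value. They report only what shows in the picture. A call takes as long as a camera call.
- imaging.find_in(camera, label): "rect" ([left, top, width, height] in pixels, round what is visible of it).
- imaging.spot_point(camera, label): "centre" ([column, row] in pixels: a listed point, or the origin of a listed thing).
The state is a dict: "time": time; "joints": joint angles; "joint_velocities": joint speeds; "joint_torque": joint torques, N m; "tool_pos": TCP position; "tcp_rot": TCP orientation; "ft_force": force on the tool from outside, world axes, zero at the start; "wrist_torque": the same for the moment, N m; "width": opening from 0.0 (shut) to 1.0 (fully open).
Only numpy, scipy, OpenCV 4.12 (cv2) and the standard library are available. Lean on these libraries where they do the work, as an engineer would, in place of code of your own. Each camera call takes 0.05 s, during which the arm holds its last target. There are 200 camera calls.

## Working session

There is one attempt and no reset: what is moved stays moved. The work goes in short steps, Python scripts to look and compute and a tool call to move; the robot and the scene stay as the last step left them, time stands still between calls to the robot, and variables do not carry over. Pictures are saved under pics/ and viewed, on a budget of 10 in all, crops included, one or two more only if the job needs it, and the job is handed in when it is done.

Besides the shell and the picture viewer there is one more tool, called after "Call:" in YAML: its name, and indented under it one key for each argument. send_rows: Moves the arm, as the interface text tells. Its arguments: {"type":"object","properties":{"moves":{"type":"string"},"squeeze":{"type":"number"}},"required":["moves"]}

```bash
mkdir -p pics; cat > h.py <<'E'
import numpy as np, cv2
from bench import read_state, imaging, sign_off, manip
def snap(n,f=None):
    c=imaging.calibration(n); im=imaging.camera(n)
    if f: cv2.imwrite('pics/'+f,im[:,:,::-1])
    return im,c
def ray(c,px):
    K,R,t=[np.array(c[k],float) for k in('intrinsics','R','t')]
    d=R.T@np.linalg.inv(K)@np.array([px[0],px[1],1.]); return -R.T@t,d
def atz(c,px,z):
    o,d=ray(c,px); return (o+d*(z-o[2])/d[2])[:2]
def proj(c,X):
    K,R,t=[np.array(c[k],float) for k in('intrinsics','R','t')]
    p=K@(R@np.array(X,float)+t); return p[:2]/p[2]
E
python3 - <<'E'
from h import *
Z=dict(axis_point=26,peg_1=64,view_spot=26,cone_center=39,bush_1_center=37,bush_2_center=36,post_point=85,lens_center=84.5,lens_pin=121.5,stand=0)
for n in('scene','side','wrist'):
    im,c=snap(n,n+'0.png'); o,_=ray(c,(320,240)); print(n,o.round())
    for l,z in Z.items():
        for r in imaging.spot_point(n,l)[:4]:
            print(l,round(r['p'],2),np.round(r['centre'],1),atz(c,r['centre'],z).round(1))
E
```

```text
scene [199. 743. 686.]
peg_1 0.89 [327.6 248.3] [526.2  27.6]
peg_1 0.87 [295.1 215.3] [649.  -57.3]
peg_1 0.68 [355.1 210.1] [ 526.1 -134.3]
view_spot 0.76 [318.9 246.8] [566.8 -13.3]
view_spot 0.61 [324.1 223.2] [ 594.8 -103.7]
cone_center 0.63 [311.7 238.1] [588.6 -21.3]
cone_center 0.5 [319.2 248. ] [557.1   5.3]
bush_1_center 0.64 [339.2 237.4] [532.3 -51.5]
bush_2_center 0.65 [327.2 223.3] [581.7 -93.5]
post_point 0.78 [297.5 257.7] [558.7 104.4]
post_point 0.27 [354.7 214.5] [509.2 -87.3]
lens_center 0.68 [347.9 262.9] [458.8  78. ]
lens_pin 0.79 [325.3 244.8] [504.7  85.4]
stand 0.95 [324.  244.4] [573.9 -56.5]
side [169. 947. 563.]
axis_point 0.44 [321.9 246.8] [ 578.6 -108.7]
peg_1 0.94 [287.1 240.4] [638.  -36.4]
peg_1 0.9 [317.9 258.6] [535.9  24.9]
view_spot 0.95 [314.2 263.9] [561.7 -17. ]
view_spot 0.46 [348.4 236.5] [ 537.9 -191.2]
cone_center 0.52 [393.  235.6] [ 426.9 -210.3]
cone_center 0.41 [307.1 257. ] [580.4 -19.7]
bush_1_center 0.55 [334.2 256.7] [524.4 -48. ]
bush_1_center 0.55 [222.7 360.7] [562.9 378.2]
bush_2_center 0.48 [323.6 247. ] [566.8 -89.5]
post_point 0.81 [289.2 262.4] [568.8 101.7]
lens_center 0.6 [343.7 269.3] [455.3  87.9]
lens_center 0.28 [389.5 233.8] [ 414.5 -116.8]
lens_pin 0.64 [325.4 249. ] [495.5  85.9]
lens_pin 0.63 [337.2 257.3] [461.  112.1]
stand 0.76 [323.2 268.2] [552.7 -51. ]
wrist [650.  80. 384.]
peg_1 0.71 [195.6 193.8] [532.7  26.1]
peg_1 0.64 [321.  278.6] [652.8 -62.1]
cone_center 0.6 [261.8 234.7] [589.7 -22.2]
cone_center 0.54 [123.9 132. ] [459.5  83.1]
cone_center 0.42 [178.8 415.7] [ 472.9 -261.3]
bush_1_center 0.84 [212.6 257.4] [534.2 -48.7]
bush_2_center 0.77 [258.3 289.9] [582.1 -88.3]
bush_2_center 0.31 [124.4 132.7] [458.2  82.5]
bush_2_center 0.16 [322.7 278.3] [655.  -74.2]
post_point 0.67 [222.2 119.4] [569.4  92.7]
lens_center 0.78 [101.2 143.2] [463.7  73.5]
lens_pin 0.9 [121.5 134.3] [503.1  80.7]
```

View pics/wrist0.png

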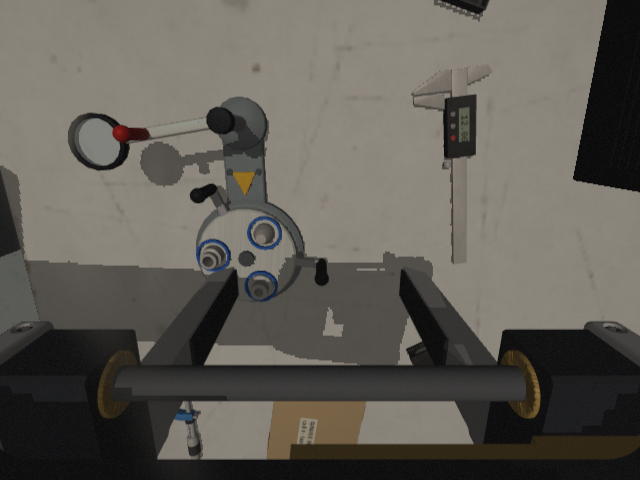

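View pics/scene0.png

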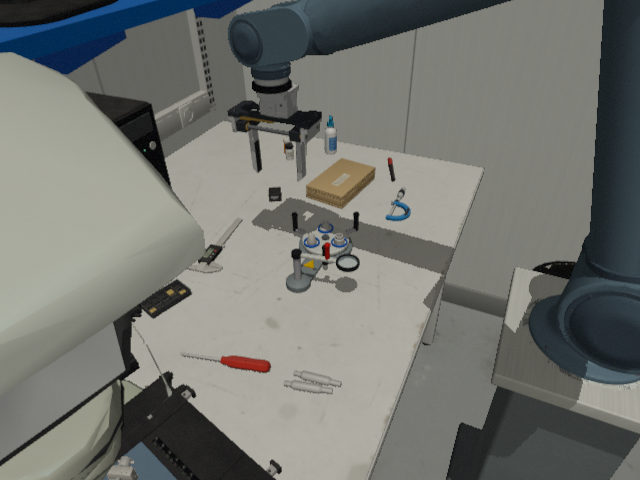

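Call:
send_rows:
  moves: "0 -4 0 0 0 0 1; 0 -4 0 0 0 0 1; 0 -3 0 0 0 0 1; 0 0 0 0 0 0 1; 0 0 0 0 0 0 1; 0 0 0 0 0 0 1; 0 0 0 0 0 0 1; 0 0 0 0 0 0 1"
  squeeze: 10

```text
time: 2.45
tool_pos: [650.1, -108.9, 205.5]
tcp_rot: [3.142, -0.0, 1.572]
ft_force: [0.1, 0.6, 1.2]
width: 0.36
```

```bash
cat > m.py <<'E'
from h import *
import sys
from scipy.optimize import least_squares
def look(f,names=None):
    im,c=snap('wrist',f)
    Z=dict(axis_point=26,peg_1=64,view_spot=26,cone_center=39,bush_1_center=37,bush_2_center=36,post_point=85,lens_center=84.5,lens_pin=121.5)
    for l,z in Z.items():
        if names and l not in names: continue
        for r in imaging.spot_point('wrist',l)[:3]:
            print(l,round(r['p'],2),np.round(r['centre'],1),atz(c,r['centre'],z).round(1))
    hsv=cv2.cvtColor(im,cv2.COLOR_RGB2HSV)
    for nm,lo,hi,z in(('arrow',(18,130,90),(32,255,255),18),('blue',(100,110,60),(125,255,255),32)):
        m=cv2.inRange(hsv,lo,hi)
        cs,_=cv2.findContours(m,cv2.RETR_EXTERNAL,cv2.CHAIN_APPROX_NONE)
        for k in cs:
            if cv2.contourArea(k)<60: continue
            if nm=='blue' and len(k)>5:
                e=cv2.fitEllipse(k); print(nm,np.round(e[0],1),np.round(e[1],1),atz(c,e[0],z).round(1))
            else:
                t=cv2.minEnclosingTriangle(k)[1]; print(nm,cv2.contourArea(k),[ (v.round(1).tolist(),atz(c,v,z).round(1).tolist()) for v in t[:,0]] if t is not None else '')
    return im,c
if __name__=='__main__':
    look(sys.argv[1]); s=read_state(); print(s['time'],s['tool_pos'],s['tcp_rot'],s['width'])
E
python3 m.py w1.png
```

```text
peg_1 0.91 [187.2 234.2] [ 520.3 -123.3]
peg_1 0.64 [182.1  73.4] [531.8  22.5]
peg_1 0.24 [165.7 348.6] [ 482.4 -254.4]
cone_center 0.76 [258.8 128. ] [592.  -22.3]
bush_1_center 0.89 [201.8 155.1] [533.1 -48.3]
bush_2_center 0.75 [257.1 195.3] [586.4 -89.3]
bush_2_center 0.43 [258.2 126.2] [591.  -20.6]
arrow 323.0 [([250.1999969482422, 62.0], [583.0, 40.2]), ([223.39999389648438, 62.0], [556.6, 40.2]), ([238.5, 90.0], [569.8, 14.6])]
blue [143.  317.9] [ 9.7 26.8] [ 444.2 -235.2]
blue [169.4 299.6] [ 8.  12.9] [ 478.2 -211.5]
blue [255.7 191.9] [33.4 35.2] [584.3 -86.3]
blue [203.2 155.4] [34.1 37.6] [532.8 -48.9]
blue [259.  128.9] [35.6 38.2] [591. -23.]
2.95 [ 650.03497173 -110.01766072  205.4973318 ] [3.14152605e+00 4.55874586e-06 1.57077660e+00] 0.001482755481066392
```

View pics/w1.png

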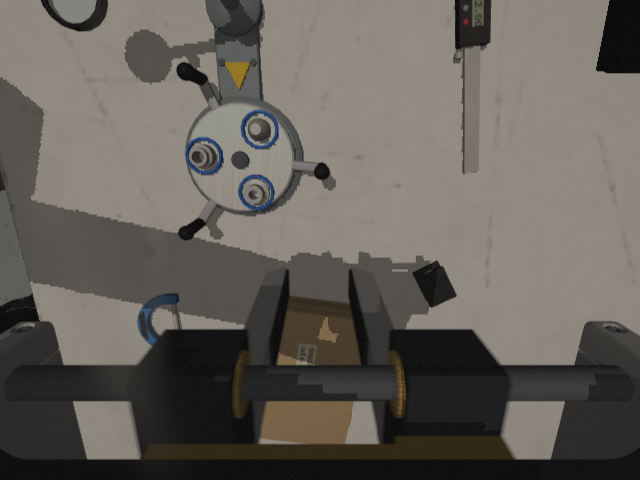

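Call:
send_rows:
  moves: "0 0 -4 0 0 0 1; 0 0 -4 0 0 0 1; 0 0 -4 0 0 0 1; 0 0 -4 0 0 0 1; 0 1 0 0 0 0 1; 0 1 0 0 0 0 1; 0 1 0 0 0 0 1; 0 0.5 0 0 0 0 1; 0 0.5 0 0 0 0 1; 0 0.5 0 0 0 0 1; 0 0.5 0 0 0 0 1; 0 0.5 0 0 0 0 1; 0 0.5 0 0 0 0 1; 0 0.5 0 0 0 0 1; 0 0.4 0 0 0 0 1; 0 0.4 0 0 0 0 1; 0 0.4 0 0 0 0 1; 0 0 0 0 0 0 1"

```text
time: 4.75
tool_pos: [650.1, -32.3, 45.3]
tcp_rot: [3.141, -0.001, 1.571]
ft_force: [0.2, -0.1, 0.6]
width: 0.006
```

```bash
python3 m.py w2.png
```

```text
peg_1 0.79 [175.5 453.9] [ 562.9 -139.1]
peg_1 0.71 [311.8 267.3] [646.9 -17. ]
peg_1 0.71 [ 16.7 245.3] [499.7  -5. ]
cone_center 0.77 [186.  247.8] [573.6 -14.9]
bush_1_center 0.85 [134.7 327.4] [534.7 -68.3]
bush_1_center 0.33 [ 17.8 244.6] [475.  -13.5]
bush_2_center 0.91 [237.9 337.9] [598.8 -76.6]
post_point 0.81 [90.7  5.6] [568.7  92.2]
post_point 0.5 [177.6 449.5] [ 575.9 -111.5]
arrow 120.5 [([323.0, 351.0], [653.4, -99.3]), ([323.0, 425.0], [653.6, -164.7]), ([329.0, 395.0], [658.0, -137.0])]
arrow 95.5 [([311.0, 349.0], [644.9, -97.6]), ([311.0, 429.0], [644.4, -168.5]), ([316.0, 394.0], [648.3, -136.1])]
arrow 842.5 [([188.5, 190.10000610351562], [570.6, 15.3]), ([204.89999389648438, 146.0], [583.1, 41.5]), ([162.0, 146.0], [557.8, 41.5])]
blue [239.7 329.3] [47.1 54. ] [599.3 -72.9]
blue [140.9 321.2] [46.4 55.6] [536.3 -66.9]
blue [188.4 244. ] [53.8 59.5] [572.4 -14.9]
5.25 [650.07267999 -33.05772996  45.50287701] [ 3.14145097e+00 -5.17445271e-05  1.57065449e+00] 0.0032534408285825353
```

View pics/w2.png

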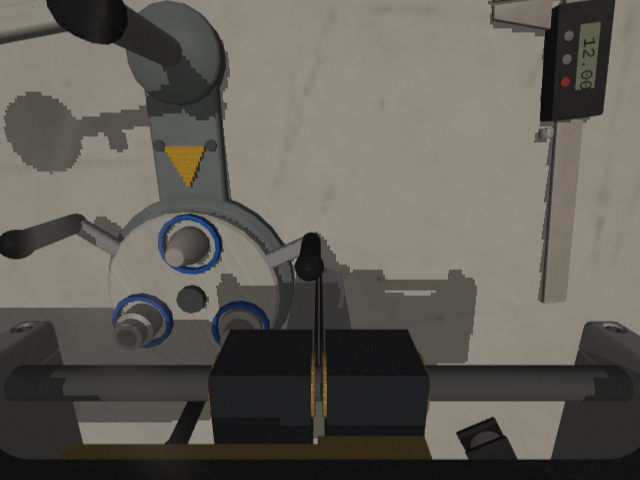

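Call:
send_rows:
  moves: "0 -2 0 0 0 0 1; 0 -2 0 0 0 0 1; 0 0 4 0 0 0 1; 0 0 4.5 0 0 0 1; -4 0 0 0 0 0 1; -4 0 0 0 0 0 1; 0 -1.5 0 0 0 0 1; 0 0 0 0 0 0 1; 0 0 0 0 0 0 1; 0 0 0 0 0 0 1"

```text
time: 6.25
tool_pos: [571.3, -88.4, 131.0]
tcp_rot: [3.14, 0.0, 1.571]
ft_force: [0.4, -0.7, -0.1]
width: 0.004
```

```bash
python3 m.py w3.png
```

```text
peg_1 0.89 [212.4 129.5] [497.9  -4.7]
peg_1 0.62 [422.  148.4] [645.  -17.7]
peg_1 0.32 [316.  145.3] [570.  -15.4]
view_spot 0.18 [348.2 220.4] [597.5 -79.6]
cone_center 0.56 [317.2 143.7] [570.8 -14.9]
bush_1_center 0.72 [274.8 211.7] [535.6 -69.3]
bush_2_center 0.86 [350.6 219. ] [598.6 -75.9]
post_point 0.54 [211.9 404.5] [ 484.6 -219.1]
post_point 0.31 [317.7 148.1] [571.2 -16.6]
arrow 69.0 [([326.0, 369.0], [579.2, -238.1]), ([320.0, 381.0], [573.1, -252.7]), ([326.0, 421.0], [579.5, -304.2])]
arrow 63.5 [([313.1000061035156, 353.0], [566.1, -219.0]), ([309.3999938964844, 401.0], [561.9, -277.9]), ([314.8999938964844, 401.0], [567.7, -277.9])]
arrow 511.5 [([330.5, 71.0], [581.4, 40.1]), ([297.0, 71.0], [555.0, 40.2]), ([314.29998779296875, 105.5999984741211], [568.5, 14.5])]
blue [202.7 403.7] [ 6.2 16.4] [ 454.9 -267.9]
blue [199.2 355.6] [10.7 39.2] [ 457.1 -211.5]
blue [350.5 215. ] [42.  43.2] [598.8 -73.4]
blue [275.3 209. ] [42.1 43.2] [535.5 -68.1]
blue [318.4 144.9] [45.2 46.9] [571.8 -16. ]
6.75 [570.03836166 -87.88689234 130.42294292] [-3.14154929e+00 -5.43646255e-05  1.57094542e+00] 0.006841405664498974
```

View pics/w3.png

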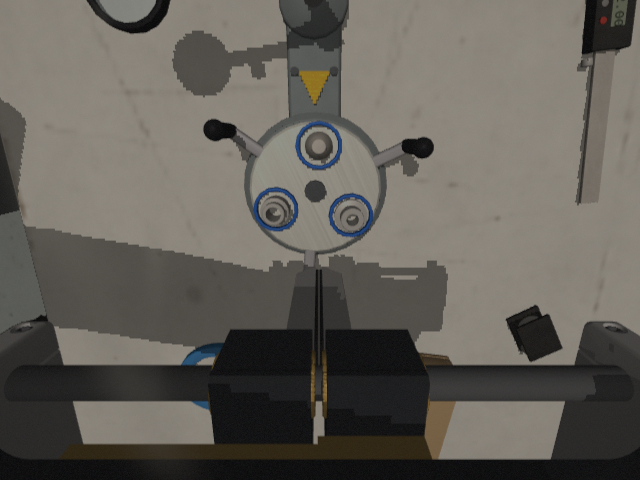

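```bash
cat > ax.py <<'E'
from h import *
import sys,pickle
def an(im,c):
    hsv=cv2.cvtColor(im,cv2.COLOR_RGB2HSV).astype(float)
    out={}
    # arrow: soft weight = yellowness, in region near predicted
    p=proj(c,(569.5,30,18)); x0,y0=(p-30).astype(int)
    sub=im[max(y0,0):y0+60,x0:x0+60].astype(float); w=np.clip((sub[...,0]-sub[...,2])-40,0,80)
    yy,xx=np.mgrid[max(y0,0):max(y0,0)+w.shape[0],x0:x0+w.shape[1]]
    q=[(w*xx).sum()/w.sum(),(w*yy).sum()/w.sum()]; A=atz(c,q,18)
    # nests
    m=cv2.inRange(hsv.astype(np.uint8),(100,110,60),(125,255,255))
    cs,_=cv2.findContours(m,cv2.RETR_EXTERNAL,cv2.CHAIN_APPROX_NONE)
    N=[]
    for k in cs:
        if len(k)>5 and cv2.contourArea(k)>500:
            e=cv2.fitEllipse(k); N.append(atz(c,e[0],31))
    N=np.array(N); C=N.mean(0)
    # hub: dark disc
    p=proj(c,(C[0],C[1],30)); x0,y0=(p-16).astype(int); g=cv2.cvtColor(im,cv2.COLOR_RGB2GRAY)[y0:y0+32,x0:x0+32].astype(float)
    w=np.clip(130-g,0,60); n,l,s,ce=cv2.connectedComponentsWithStats((w>15).astype(np.uint8)); k=l[16,16]
    H=atz(c,np.array([x0,y0])+ce[k],28)
    d=N-C; a=np.degrees(np.arctan2(d[:,1],d[:,0]))
    print('nests',N.round(1).tolist(),'C',C.round(2),'hub',H.round(2),s[k][4],'r',np.hypot(*d.T).round(1))
    print('platter phase',np.round((a-90+60)%120+90-60,2),'arrow centroid',A.round(2),
      'line angle C',np.degrees(np.arctan2(A[1]-C[1],A[0]-C[0])).round(2),'H',np.degrees(np.arctan2(A[1]-H[1],A[0]-H[0])).round(2))
    # tongue edges
    g=cv2.cvtColor(im,cv2.COLOR_RGB2GRAY).astype(float)
    for y in(44,52,58,):
        uv=[proj(c,(x,y,17)) for x in np.arange(540,600,.25)]
        v=cv2.remap(g.astype(np.float32),np.array(uv,np.float32)[:,:1].reshape(1,-1),np.array(uv,np.float32)[:,1:].reshape(1,-1),cv2.INTER_LINEAR)[0]
        dv=np.gradient(cv2.GaussianBlur(v.reshape(1,-1),(9,1),0)[0]); xs=np.arange(540,600,.25)
        print(y,'edges',xs[:120][dv[:120].argmin()],xs[120:][dv[120:].argmax()])
if __name__=='__main__':
    im,c=snap('wrist',sys.argv[1]); an(im,c)
E
python3 ax.py w4.png
```

```text
nests [[599.0, -73.6], [535.3, -68.3], [571.7, -16.0]] C [568.68 -52.65] hub [568.98 -53.49] 398 r [36.8 36.8 36.7]
platter phase [85.33 85.14 85.23] arrow centroid [568.25  32.03] line angle C 90.29 H 90.49
44 edges 546.75 589.5
52 edges 546.75 589.5
58 edges 547.0 589.75
```

Call:
send_rows:
  moves: "4 0 0 0 0 0 1; 4 0 0 0 0 0 1; 0 0 -4 0 0 0 1; 0 0 -4.5 0 0 0 1; 0 1 0 0 0 0 1; 0 1 0 0 0 0 1; 0 1 0 0 0 0 1; 0 1 0 0 0 0 1; 0 0.6 0 0 0 0 1; 0 0.4 0 0 0 0 1; 0 0.3 0 0 0 0 1; 0 0.2 0 0 0 0 1; 0 0.1 0 0 0 0 1; 0 0.1 0 0 0 0 1; 0 0.1 0 0 0 0 1; 0 0.1 0 0 0 0 1; 0 0.1 0 0 0 0 1; 0 0.1 0 0 0 0 1; 0 0 0 0 0 0 1; 0 0 0 0 0 0 1"

```text
time: 8.8
tool_pos: [650.1, -26.9, 45.4]
tcp_rot: [3.141, -0.0, 1.571]
ft_force: [-0.7, -1.2, -0.4]
width: 0.002
```

```bash
python3 ax.py w5.png
```

```text
nests [[569.5, -15.0]] C [569.55 -15.04] hub [568.73 -14.97] 888 r [0.]
platter phase [120.] arrow centroid [570.6   33.68] line angle C 88.76 H 87.79
44 edges 551.25 594.5
52 edges 551.25 594.25
58 edges 551.0 596.0
```

Back off and re-measure from above.

Call:
send_rows:
  moves: "0 -1 0 0 0 0 1; 0 -3 0 0 0 0 1; 0 0 4 0 0 0 1; 0 0 4.5 0 0 0 1; -4 0 0 0 0 0 1; -4 0 0 0 0 0 1; 0 -2 0 0 0 0 1; 0 0 0 0 0 0 1; 0 0 0 0 0 0 1; 0 0 0 0 0 0 1; 0 0 0 0 0 0 1"

```text
time: 9.95
tool_pos: [570.8, -86.7, 130.7]
tcp_rot: [3.141, 0.0, 1.571]
ft_force: [-0.2, -0.1, -0.2]
width: 0.002
```

```bash
python3 ax.py w6.png; python3 -c "
from m import *
look(None,['cone_center','peg_1','lens_center'])
im=cv2.imread('pics/w6.png')[0:260,190:450]; cv2.imwrite('pics/w6c.png',cv2.resize(im,None,fx=2.3,fy=2.3,interpolation=cv2.INTER_CUBIC))"
```

```text
nests [[600.2, -71.4], [536.5, -70.5], [569.2, -15.9]] C [568.65 -52.6 ] hub [568.97 -53.57] 406 r [36.8 36.8 36.7]
platter phase [89.17 89.07 89.12] arrow centroid [568.25  32.07] line angle C 90.27 H 90.48
44 edges 546.75 589.5
52 edges 546.75 589.5
58 edges 547.0 589.75
peg_1 0.73 [421.8 142.6] [643.6 -11.9]
peg_1 0.65 [211.3 141.6] [495.7 -11.1]
cone_center 0.58 [316.4 146.3] [569.4 -15.1]
arrow 67.5 [([326.0, 366.0], [578.5, -232.3]), ([320.0, 384.0], [572.4, -254.3]), ([326.0, 412.0], [578.8, -290.0])]
arrow 508.5 [([331.5, 73.0], [581.3, 40.4]), ([298.0, 73.0], [554.9, 40.4]), ([315.29998779296875, 107.5999984741211], [568.5, 14.7])]
blue [202.2 404.2] [ 7.3 18.8] [ 453.9 -266.6]
blue [199.8 356.7] [10.4 36.1] [ 457.  -210.8]
blue [353.  214.6] [41.9 43.2] [600.1 -71.2]
blue [277.7 213.6] [42.1 43. ] [536.6 -70.3]
blue [316.3 146.9] [45.2 46.7] [569.2 -15.8]
```

View pics/w6c.png

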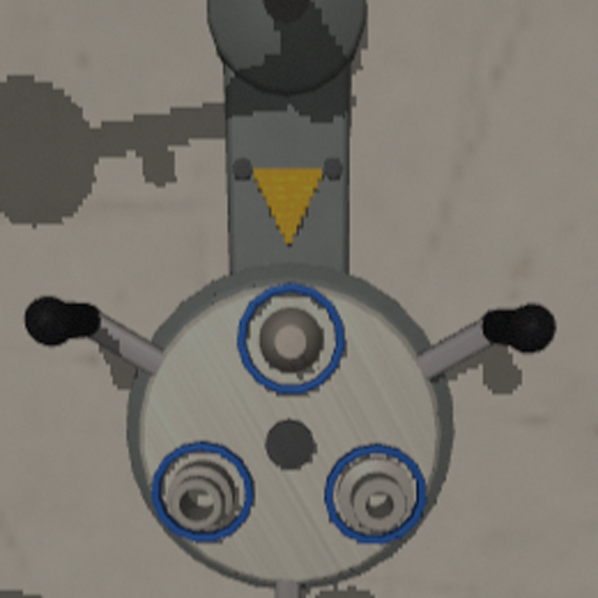

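Call:
send_rows:
  moves: "4 0 0 0 0 0 1; 4 0 0 0 0 0 1; 0 0 -4 0 0 0 1; 0 0 -4.5 0 0 0 1; 0 1 0 0 0 0 1; 0 1 0 0 0 0 1; 0 1 0 0 0 0 1; 0 1 0 0 0 0 1; 0 1 0 0 0 0 1; 0 0.5 0 0 0 0 1; 0 0.3 0 0 0 0 1; 0 0.15 0 0 0 0 1; 0 0.05 0 0 0 0 1; 0 0.05 0 0 0 0 1; 0 0.05 0 0 0 0 1; 0 0.05 0 0 0 0 1; 0 0 0 0 0 0 1; 0 0 0 0 0 0 1"

```text
time: 12.0
tool_pos: [649.8, -25.7, 45.3]
tcp_rot: [-3.141, 0.0, 1.571]
ft_force: [-1.4, -0.6, 0.7]
width: 0.005
```

Call:
send_rows:
  moves: "0 -1 0 0 0 0 1; 0 -3 0 0 0 0 1; 0 0 4 0 0 0 1; 0 0 4.5 0 0 0 1; -4 0 0 0 0 0 1; -4 0 0 0 0 0 1; 0 -2 0 0 0 0 1; 0 0 0 0 0 0 1; 0 0 0 0 0 0 1; 0 0 0 0 0 0 1; 0 0 0 0 0 0 1"

```text
time: 13.1
tool_pos: [570.8, -85.2, 130.6]
tcp_rot: [3.141, -0.0, 1.571]
ft_force: [0.0, -0.7, 0.1]
width: 0.006
```

```bash
python3 ax.py w7.png; python3 -c "
from m import *
look(None,['cone_center'])"
```

```text
nests [[536.8, -70.9], [600.5, -70.9], [568.6, -15.9]] C [568.63 -52.6 ] hub [568.96 -53.57] 397 r [36.8 36.8 36.7]
platter phase [89.92 90.12 90.03] arrow centroid [568.27  32.11] line angle C 90.25 H 90.46
44 edges 546.75 589.5
52 edges 546.75 589.5
58 edges 547.0 590.0
cone_center 0.95 [317.5 148.1] [570.2 -15. ]
arrow 73.0 [([323.0, 348.0], [575.4, -209.6]), ([323.0, 398.0], [575.6, -270.4]), ([329.0, 398.0], [581.9, -270.4])]
arrow 501.5 [([315.29998779296875, 109.5999984741211], [568.5, 14.6]), ([331.5, 75.0], [581.3, 40.4]), ([298.0, 75.0], [554.8, 40.4])]
blue [201.7 404.9] [ 7.7 20.3] [ 453.3 -265.8]
blue [200.4 357.3] [10.3 33.2] [ 457.5 -209.9]
blue [278.2 215.8] [41.5 43. ] [536.9 -70.7]
blue [353.4 215.8] [41.7 43.2] [600.4 -70.7]
blue [315.5 148.9] [45.1 46.6] [568.6 -15.8]
```

Call:
send_rows:
  moves: "0 0 4 0 0 0 1; 0 0 4 0 0 0 1; -2 4 1 0 0 0 1; -2 4 0 0 0 0 1; -2 0 0 0 0 0 1; 0 0 0 0 0 0 1; 0 0 0 0 0 0 1; 0 0 0 0 0 0 1"

```text
time: 14.05
tool_pos: [510.7, -6.0, 220.5]
tcp_rot: [3.141, 0.0, 1.57]
ft_force: [0.6, 0.4, 0.3]
width: 0.007
```

```bash
python3 -c "
from m import *
look('w8.png',['cone_center','lens_center','lens_pin','post_point'])
print(read_state()['tool_pos'])"
```

```text
cone_center 0.62 [369.1 219.9] [566.9 -15.9]
post_point 0.79 [382.3 111.8] [567.5  93.4]
lens_center 0.92 [267.3 134.8] [465.4  74.2]
lens_pin 0.81 [312.3 126.9] [506.4  80.1]
lens_pin 0.72 [369.4 218.7] [554.3   5.7]
arrow 62.0 [([323.0, 352.0], [516.7, -199.9]), ([323.0, 398.0], [516.8, -273.3]), ([328.1000061035156, 387.79998779296875], [523.8, -256.4])]
arrow 241.0 [([380.0, 165.0], [579.8, 41.8]), ([357.1000061035156, 165.0], [554.3, 41.8]), ([368.0, 189.0], [567.5, 15.0])]
blue [394.6 263.5] [29.2 30.9] [599.9 -70.2]
blue [340.2 263.8] [28.1 29.5] [536.4 -70.4]
blue [369.2 217.7] [31.  32.2] [568.  -15.2]
[510.34882042  -5.86978936 220.29870503]
```

View pics/w8.png

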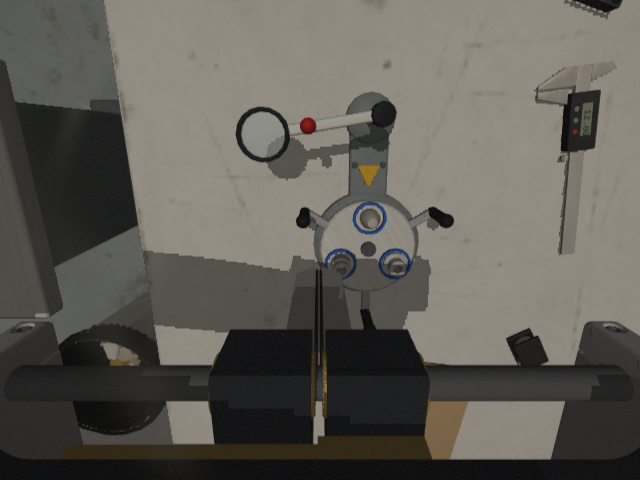

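Call:
send_rows:
  moves: "0 4 0 0 0 0 1; 0 4 0 0 0 0 1; -0.85 3.25 0 0 0 0 1; 0 0 -4 0 0 0 1; 0 0 -4 0 0 0 1; 0 0 -3.55 0 0 0 1; 0 0 0 0 0 0 1; 0 0 0 0 0 0 1"

```text
time: 15.1
tool_pos: [501.8, 106.9, 105.4]
tcp_rot: [-3.141, -0.0, 1.571]
ft_force: [0.2, -0.0, 0.3]
width: 0.003
```

```bash
python3 -c "
import numpy as np
P=np.array([567.9,92.4])
def c(a): a=np.radians(a); return P+66*np.array([np.cos(a),np.sin(a)])-14.5*np.array([-np.sin(a),np.cos(a)])
p=c(180); print(p); q=p/10
for a in range(184,264,4):
  d=np.round(c(a)/10-q,2); q=q+d; print(*d,'0 0 0 4 1;',end=' ')
print(q)
from bench import read_state; print(read_state()['tool_pos'],read_state()['joints'])"
```

```text
[501.9 106.9]
-0.09 -0.46 0 0 0 4 1; -0.05 -0.47 0 0 0 4 1; -0.02 -0.47 0 0 0 4 1; 0.02 -0.48 0 0 0 4 1; 0.04 -0.46 0 0 0 4 1; 0.08 -0.47 0 0 0 4 1; 0.11 -0.46 0 0 0 4 1; 0.14 -0.45 0 0 0 4 1; 0.18 -0.44 0 0 0 4 1; 0.2 -0.42 0 0 0 4 1; 0.24 -0.41 0 0 0 4 1; 0.26 -0.39 0 0 0 4 1; 0.28 -0.38 0 0 0 4 1; 0.32 -0.35 0 0 0 4 1; 0.33 -0.33 0 0 0 4 1; 0.36 -0.31 0 0 0 4 1; 0.38 -0.28 0 0 0 4 1; 0.4 -0.25 0 0 0 4 1; 0.42 -0.22 0 0 0 4 1; 0.43 -0.2 0 0 0 4 1; [54.22  2.99]
[501.77749492 106.90096106 105.36609563] [-1.14020394e-02  4.19625628e-02  1.97989208e+00  6.01972569e-05
  1.12023474e+00 -1.11565260e-02]
```

Call:
send_rows:
  moves: "-0.09 -0.46 0 0 0 4 1; -0.05 -0.47 0 0 0 4 1; -0.02 -0.47 0 0 0 4 1; 0.02 -0.48 0 0 0 4 1; 0.04 -0.46 0 0 0 4 1; 0.08 -0.47 0 0 0 4 1; 0.11 -0.46 0 0 0 4 1; 0.14 -0.45 0 0 0 4 1; 0.18 -0.44 0 0 0 4 1; 0.2 -0.42 0 0 0 4 1; 0.24 -0.41 0 0 0 4 1; 0.26 -0.39 0 0 0 4 1; 0.28 -0.38 0 0 0 4 1; 0.32 -0.35 0 0 0 4 1; 0.33 -0.33 0 0 0 4 1; 0.36 -0.31 0 0 0 4 1; 0.38 -0.28 0 0 0 4 1; 0.4 -0.25 0 0 0 4 1; 0.42 -0.22 0 0 0 4 1; 0.43 -0.2 0 0 0 4 1"

```text
time: 17.1
tool_pos: [543.9, 29.8, 108.2]
tcp_rot: [3.141, 0.005, 2.97]
ft_force: [-0.7, 1.5, 0.3]
width: 0.002
```

Call:
send_rows:
  moves: "0 0 0 0 0 0 1; -2 0 0 0 0 0 1; -2 0 3 0 0 0 1; 0 0 4 0 0 0 1; 0 0 4 0 0 -8 1; 0 -3 0 0 0 -8 1; 0 -3 0 0 0 -8 1; 1 -3 0 0 0 -8 1; 3 -3 0 0 0 -8 1; 3 -3 0 0 0 -8 1; 0 0 0 0 0 -8 1; 0 0 0 0 0 -8 1; 0 0 0 0 0 -8 1; 0 0 0 0 0 -8 1; 0 0 0 0 0 0 1; 0 0 0 0 0 0 1; 0 0 0 0 0 0 1"

```text
time: 18.8
tool_pos: [572.0, -120.1, 215.8]
tcp_rot: [3.14, 0.001, 1.572]
ft_force: [0.6, 1.1, 0.2]
width: 0.004
```

```bash
python3 -c "
from m import *
look('w9.png',['cone_center','lens_center','lens_pin','post_point','peg_1'])
print(read_state()['tool_pos'],read_state()['tcp_rot'])"
```

```text
peg_1 0.81 [315.4 235.8] [ 569.4 -139.3]
peg_1 0.75 [397.4 101.3] [644.9 -10.5]
post_point 0.27 [395.1 103.6] [638.4 -14.2]
lens_center 0.72 [227.5 334.3] [ 476.9 -241.1]
lens_center 0.7 [303.1 104.3] [559.2 -14.8]
lens_pin 0.58 [305.3  41.4] [562.9  24.8]
arrow 175.0 [([96.0999984741211, 323.3999938964844], [292.0, -268.5]), ([73.4000015258789, 334.79998779296875], [260.1, -284.8]), ([102.5999984741211, 349.20001220703125], [293.4, -306.1])]
arrow 97.0 [([305.1000061035156, 60.29999923706055], [559.1, 32.5]), ([314.29998779296875, 78.69999694824219], [568.3, 15.4]), ([316.8999938964844, 45.70000076293945], [571.0, 45.7])]
blue [217.8 322.6] [17.8 30.3] [ 450.3 -258.9]
blue [220.7 303.6] [28.6 44.9] [ 455.9 -233.4]
blue [345.  165.8] [34.1 34.4] [600.6 -71.5]
blue [284.8 165.7] [33.9 34.7] [536.9 -71.4]
[ 571.78460054 -119.95416505  214.92944393] [-3.14149560e+00  8.59659482e-06  1.57116359e+00]
```

View pics/w9.png

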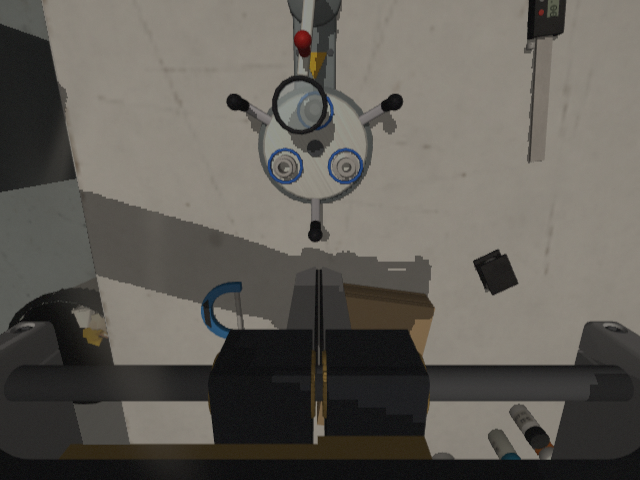

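```bash
cat > lens.py <<'E'
from h import *
import sys
im,c=snap('wrist',sys.argv[1]); g=cv2.cvtColor(im,cv2.COLOR_RGB2GRAY)
p=proj(c,(float(sys.argv[2]),-15,84.5)); x0,y0=np.maximum((p-45).astype(int),0)
sub=g[y0:y0+90,x0:x0+90]; m=(sub<50).astype(np.uint8)
cs,_=cv2.findContours(m,cv2.RETR_EXTERNAL,cv2.CHAIN_APPROX_NONE); k=max(cs,key=lambda k:cv2.contourArea(cv2.convexHull(k)))
e=cv2.fitEllipse(k); q=np.array(e[0])+[x0,y0]
for z in (80,84.5,89): print(z,q.round(1),np.round(e[1],1),atz(c,q,z).round(2))
r=(im[...,0].astype(int)-im[...,1]>60); r[250:]=0
ys,xs=np.nonzero(r); 
if len(xs): print('pin',xs.mean(),ys.mean(),len(xs),atz(c,(xs.mean(),ys.mean()),118).round(1))
L=atz(c,q,84.5); P=np.array([567.95,92.4]); d=L-P; print('r',np.hypot(*d),'phi',np.degrees(np.arctan2(*d[::-1]))%360)
E
python3 lens.py w10.png 557; python3 ax.py w11.png
```

```text
80 [300.9 105.1] [55.5 59.8] [556.84 -14.92]
84.5 [300.9 105.1] [55.5 59.8] [557.05 -15.28]
89 [300.9 105.1] [55.5 59.8] [557.27 -15.64]
pin 320.02 36.065 200 [573.3  29.1]
r 108.22898604630026 phi 264.2224239410207
nests [[600.7, -71.5], [536.7, -71.4]] C [568.71 -71.48] hub [568.55 -72.37] 746 r [32. 32.]
platter phase [119.91  59.91] arrow centroid [563.24  39.79] line angle C 92.81 H 92.71
44 edges 551.25 590.25
52 edges 546.75 590.25
58 edges 546.5 592.0
```

Call:
send_rows:
  moves: "-2 4 0 0 0 0 1; -2 4 0 0 0 0 1; -1.18 4 0 0 0 0 1; 0 2.66 0 0 0 0 1; 0 0 -4 0 0 0 1; 0 0 -4 0 0 0 1; 0 0 -2.8 0 0 0 1; 1 0 0 0 0 0 1; 0.6 0 0 0 0 0 1; 0.4 0 0 0 0 0 1; 0.1 0 0 0 0 0 1; 0.1 0 0 0 0 0 1; 0.1 0 0 0 0 0 1; 0.1 0 0 0 0 0 1; 0.1 0 0 0 0 0 1; 0.1 0 0 0 0 0 1; 0.1 0 0 0 0 0 1; 0 0 0 0 0 0 1; 0 0 0 0 0 0 1"

```text
time: 21.1
tool_pos: [547.0, 26.6, 106.9]
tcp_rot: [3.142, -0.0, 1.571]
ft_force: [0.2, -0.8, 0.0]
width: 0.005
```

Call:
send_rows:
  moves: "-1 0 0 0 0 0 1; -1.7 0 0 0 0 0 1; 0 0 4 0 0 0 1; 0 0 4 0 0 0 1; 0 0 2.8 0 0 0 1; 0 -2.66 0 0 0 0 1; 1.18 -4 0 0 0 0 1; 2 -4 0 0 0 0 1; 2 -4 0 0 0 0 1; 0 0 0 0 0 0 1; 0 0 0 0 0 0 1; 0 0 0 0 0 0 1"

```text
time: 22.3
tool_pos: [571.1, -119.0, 214.7]
tcp_rot: [-3.141, -0.001, 1.572]
ft_force: [-0.2, 0.0, -0.6]
width: 0.003
```

```bash
python3 lens.py w12.png 565; python3 -c "
from bench import *
print(read_state()['tool_pos'])"
```

```text
80 [311.5 106.4] [54.2 58.1] [565.29 -14.95]
84.5 [311.5 106.4] [54.2 58.1] [565.38 -15.3 ]
89 [311.5 106.4] [54.2 58.1] [565.47 -15.65]
pin 330.555 37.75 200 [580.2  29. ]
r 107.72727040001121 phi 268.632865313704
[ 571.19160044 -118.76732357  214.85720854]
```

Call:
send_rows:
  moves: "-2 4 0 0 0 0 1; -2 4 0 0 0 0 1; -1.18 4 0 0 0 0 1; 0 2.66 0 0 0 0 1; 0 0 -4 0 0 0 1; 0 0 -4 0 0 0 1; 0 0 -2.8 0 0 0 1; 1 0 0 0 0 0 1; 1 0 0 0 0 0 1; 0.4 0 0 0 0 0 1; 0.2 0 0 0 0 0 1; 0.1 0 0 0 0 0 1; 0.05 0 0 0 0 0 1; 0.05 0 0 0 0 0 1; 0.05 0 0 0 0 0 1; 0.04 0 0 0 0 0 1; 0 0 0 0 0 0 1; 0 0 0 0 0 0 1"

```text
time: 24.15
tool_pos: [548.8, 26.6, 106.9]
tcp_rot: [-3.141, 0.0, 1.571]
ft_force: [-0.4, -0.4, 1.0]
width: 0.005
```

Call:
send_rows:
  moves: "-0.9 0 0 0 0 0 1; -2 0 0 0 0 0 1; 0 0 4 0 0 0 1; 0 0 4 0 0 0 1; 0 0 2.8 0 0 0 1; 0 -2.66 0 0 0 0 1; 1.18 -4 0 0 0 0 1; 2 -4 0 0 0 0 1; 2 -4 0 0 0 0 1; 0 0 0 0 0 0 1; 0 0 0 0 0 0 1; 0 0 0 0 0 0 1"

```text
time: 25.35
tool_pos: [571.1, -119.0, 214.7]
tcp_rot: [-3.141, -0.001, 1.572]
ft_force: [-0.0, 0.9, 0.1]
width: 0.004
```

```bash
python3 lens.py w13.png 568; python3 -c "
from m import *
look(None,['cone_center','lens_center','peg_1'])
im=cv2.imread('pics/w13.png')[0:260,190:450]; cv2.imwrite('pics/w13c.png',cv2.resize(im,None,fx=2.3,fy=2.3,interpolation=cv2.INTER_CUBIC))"
```

```text
80 [314.8 106.4] [54.1 58.1] [568.1 -15. ]
84.5 [314.8 106.4] [54.1 58.1] [568.15 -15.35]
89 [314.8 106.4] [54.1 58.1] [568.2 -15.7]
pin 331.56435643564356 37.85643564356435 202 [580.9  28.9]
r 107.75295324782915 phi 270.1064051600679
peg_1 0.71 [234.5 101.6] [494.6  -9.4]
peg_1 0.66 [394.9 102.4] [641.4 -10.1]
peg_1 0.65 [317.  236.9] [ 569.9 -138.8]
lens_center 0.82 [319.9 105.2] [572.6 -14.2]
arrow 180.5 [([76.19999694824219, 326.20001220703125], [265.4, -270.5]), ([97.19999694824219, 352.5], [284.8, -309.0]), ([104.0999984741211, 331.79998779296875], [299.1, -278.6])]
blue [228.8 311.4] [47.7 48.8] [ 463.8 -241.8]
blue [346.1 167.1] [34.  34.3] [600.6 -71.4]
blue [285.8 167.1] [33.8 34.7] [536.9 -71.3]
```

View pics/w13c.png

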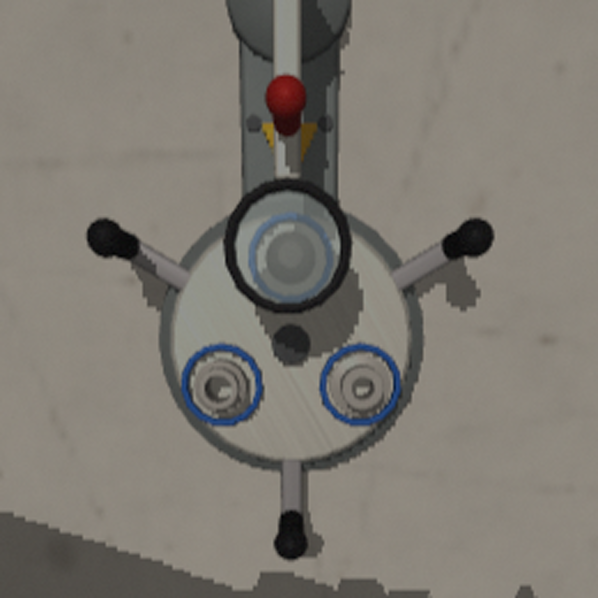

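```bash
python3 -c "
from bench import *
print(sign_off())"
```

```text
the job is handed in; nothing more can be done
None
```

I turned the platter about 36° counter-clockwise by pushing one peg with the shut fingers, in three pushes. I then swung the lens in by its red pin, with one sweep and two small corrections. I handed the job in at about 25 s on the robot's clock, with the gripper clear of everything.

| Last check | Measured | Target |
|---|---|---|
| Cone direction from the turntable axis | 90.0° | 90.3° by nest centres, 90.5° by platter hub (arrow line) |
| Lens centre | x 568.15, y -15.35 mm | x 568.6, y -15.9 mm (nest holding the cone) |

- **Cone:** it is within 0.2–0.5° of the arrow, roughly 0.2–0.3 mm at the cone. This was measured on the nest ring. I measured it before the lens came in, because the lens then covered the cone. Afterwards the two bush nests were within 0.5 mm of where they had been.
- **Lens:** it is about 0.7 mm off the cone's nest, from a fit to its black ring.
- **Samples:** all three still stand in their nests in the last picture, and I saw no sign that the other tools were disturbed.
- **Disagreements:** in the last picture the network's own lens point was about 4 mm further along x than the ring fit. I trusted the fit, because the picture agrees with it. After the last platter push, the network's cone point was 1.6 mm off the nest centre in x.

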